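# Turn the tube rotator to its loading mark

### The arm

A 6-joint arm with a two-finger parallel gripper is mounted at the origin on a cart in front of the work surface, level with it; the furniture and walls round the work are solid. World frame = base frame: x ahead of the robot, y to its left, z up, the work surface at z = 0. Lengths are in m, angles in rad, forces in N, time in s.
With the tool pointing down it reaches from about 0.225 to 0.875 m from the base axis. Payload 3.4 kg.
Tool frame: the origin (TCP) lies at the very end of the fingers, on their centre line; the grasp point (between the pads) lies 19 mm behind it; z points along the fingers, y is the direction in which the jaws open and shut (so a half turn about z gives the same grasp; the last joint's range is limited). The gripper opens to 85 mm and grips with 20 to 120 N. Pads are 22 mm wide; open, the fingers measure 114 mm over their backs; the gripper's body (76 mm by 85 mm) begins 54 mm behind the grasp point. The pads swing forward as they close: fully open they stand 13 mm farther back than shut.
Start: joints at [1.127, 0.276, 1.505, -0, 1.361, -0.121], TCP at [0.182, 0.545, 0.231] pointing down, gripper open.
Joint ranges: [-2.89, 2.89], [-0.75, 2.08], [0.22, 2.7], [-1.18, 4.32], [0.11, 2.71], [-2.7, 2.7]. Speed limits (rad/s): [2.57, 2.57, 3.14, 3.14, 3.14, 3.14].

### API

Orientations are given as a unit quaternion [w, x, y, z].
In Python, from rig import telemetry, imaging, manip, finder gives the robot as it stands.
- The arm moves only by the tool arm_command, never from a script. Its argument "steps" is a list of rows, each a list of 3 entries, a list of its own where there are three numbers: the turn, a rotation vector about the world's x, y, z in rad, then the shift along the world's x, y, z in mm, then the closure in counts, from 0 (fully open) to 255 (shut). In form: [[[rx, ry, rz], [dx, dy, dz], grip], ...]. A call has 1 to 20 rows; each row shifts and turns the commanded pose from where the row before left it; what a row does not reach is not made up. A row lasts 1/8 s, in which the tool goes at most 62.5 mm and 10.7 degrees, less where a joint would pass 70% of its speed; a pose out of reach is approached as far as the arm can. A call is refused whole if a number of a shift passes 62.5 or a number of a turn 0.188, either way. A call with a gripper value outside its range is refused whole. The fingers move at their own pace and stop on an object; "newtons" is the grip in N (left out, the last holds). Time passes only in rows, so rows that do not move let the fingers close. It gives the time, the measured TCP pose, the force and the opening at its end, in the units of the state.
- telemetry.get_state(): the state, without advancing time (a new reading comes with each control period).
- imaging.get_image(name): name is "scene" or "top" or "wrist"; returns the picture (480x640x3 uint8, blue, green, red); there is no depth.
- imaging.camera_params(name): a dict with "intrinsics" (3x3 intrinsics, pixels), "R" (3x3) and "t" (3): a world point X has camera coordinates R X + t. Camera axes: x right, y down, z forward; pixel columns grow to the right and rows downward; lengths in m; the calibration is good to about 2 mm. A picture is of the moment at which its call begins: read the wrist's pose just before it. camera_params takes no time and is no camera call; for the wrist camera it gives the pose at the moment of the call.
- manip.sign_off(): hands the job in, once; it reports no verdict.
Trained networks look in the newest picture that a camera, given by its name, has taken for a name from the list of things; names that differ only in an ending like _2 or _b are one class to them, and where a whole thing is asked for, a point or a joint stands for the part that bears it (a point fixed in the world has none). Each returns a list of dicts, best first, with "score" (0 to 1); they miss things now and then, are a little off and sometimes report something else, mostly with a low value. They report only what shows in the picture. A call takes as long as a camera call.
- finder.cut_out(camera, thing): "pixels" (480x640 bool, what is visible of it) and "extent" ([left, top, width, height] in pixels, round what is visible of it).
The state is a dict: "clock": time; "qpos": joint angles; "qd": joint speeds; "effort": joint torques, N m; "position": TCP position; "ee_rot": TCP orientation; "contact_force": force on the tool from outside, world axes, zero at the start; "moment": the same for the moment, N m; "width": finger opening in m.
Only numpy, scipy, OpenCV 4.12 (cv2) and the standard library are available. Lean on these libraries where they do the work, as an engineer would, in place of code of your own. Each camera call takes 0.05 s, during which the arm holds its last target.

### The job

The upright disc of the tube rotator has stopped with its red loading mark down behind the splash guard. Turn the disc by hand until the red mark is at the very top, straight above the axle, and leave it at rest there. Leave the specimen cups and the tip box where they stand.

Things in the scene. Friction and masses are not known exactly. Their poses are not given: they have to be found in the camera images.
- tube_rotator: Tube rotator, fixed: grey foot 200 x 165 x 16 mm, white motor housing on its -y side (120 mm along x, top at 150 mm), upright blue disc on a level axle, low white splash guards (top at 82 mm) 42 mm to the disc's +y side and 97 mm to -x of the axle. Origin on the worktop under the disc's centre; z up, y along the axle, x level in the disc's plane, towards the back.
- axle (a point): Disc centre, 115 mm above the worktop; axes as the rotator's. Disc 180 mm across, 16 mm thick (8 mm either side along y), rim top 205 mm high. Both faces are bare and flat from 55 mm radius to the rim at 90 mm, so the rim can be pinched across its thickness from above. Nearer the hub two capped tubes are fixed in clips on the +y face, standing out 20 mm; they stay.
- rotator_disc (a joint): Disc angle, rad: 0 or 6.283 = red mark at the top. At angle q the mark lies sin(q) * 90 mm along the rotator's x and cos(q) * 90 mm above the axle: q grows as the disc's top moves along +x. Turns either way, past a full turn, with a steady drag of about 0.1 N m (1 to 2 N at the rim), and stays where left. Starts between 2.0 and 4.28, mark in the lower half.
- red_mark (a point): Outer middle of the red loading mark, a red patch 24 mm long and 16 mm wide on the rim (90 mm radius), wrapping 16 mm down both faces; flush, no handle. Its z axis points outward from the disc's centre, straight up when the mark is at the top.
- yellow_cup: White specimen cup with yellow lid, 54 mm across, 66 mm high, loose bystander; origin under its centre.
- white_cup: White specimen cup with white lid, 54 mm across, 66 mm high, loose bystander; origin under its centre.
- tips: Clear box of yellow pipette tips, 93 x 93 x 49 mm, loose bystander; origin under its centre.

How it is judged:
By the outcome, as a careful person would: the job done as asked, in the order asked, and still so for the second after the job is handed in, with the robot touching nothing.
It also fails if it takes over 58 s, if anything falls off the work surface, if the arm or the gripper's body presses on something with over 40 N, if the wrist force passes 120 N, or if a joint passes its speed limit or range.

## Working session

There is one attempt and no reset: what is moved stays moved. The work goes in short steps, Python scripts to look and compute and a tool call to move; the robot and the scene stay as the last step left them, time stands still between calls to the robot, and variables do not carry over. Pictures are saved under pics/ and viewed, and the job is handed in when it is done.

Besides the shell and the picture viewer there is one more tool, called by a JSON object that holds its "api" and its "payload", one argument or row to a line. arm_command: Moves the arm, as the interface text tells. Its arguments: {"type":"object","properties":{"steps":{"type":"array"},"newtons":{"type":"number"}},"required":["steps"]}

```bash
mkdir -p pics; ls; python3 - <<'E'
from rig import telemetry, imaging
import cv2
print(telemetry.get_state())
for n in("scene","top","wrist"):
    cv2.imwrite(f"pics/{n}0.png",imaging.get_image(n)); print(n,imaging.camera_params(n))
E
```

```text
pics
{'clock': 0.0, 'qpos': array([ 1.12698393e+00,  2.76615228e-01,  1.50613864e+00,  1.64334176e-05,
        1.36069068e+00, -1.21002812e-01]), 'qd': array([-3.69598055e-04,  2.93150468e-04, -6.84116432e-05, -7.41421399e-04,
        1.31652709e-04,  9.99382976e-04]), 'effort': array([-9.93009417e-04, -4.16768432e+01, -2.45803571e+01, -3.61144857e-04,
        1.09012806e-02, -2.87119704e-06]), 'position': array([0.18218228, 0.54482154, 0.23042598]), 'ee_rot': array([-2.65748236e-04,  1.60706527e-01,  9.87001801e-01, -8.87027570e-04]), 'contact_force': array([ 1.04037773,  0.32192601, -0.39119827]), 'moment': array([ 0.08136708, -0.04689433,  0.02934661]), 'width': 0.08520790000350344}
scene {'intrinsics': array([[482.40008845,   0.        , 325.30896047],
       [  0.        , 482.40008845, 238.67700532],
       [  0.        ,   0.        ,   1.        ]]), 'R': array([[ 9.47384526e-01, -3.20097382e-01,  4.74502125e-04],
       [-2.10569595e-01, -6.24332868e-01, -7.52242591e-01],
       [ 2.41087132e-01,  7.12563075e-01, -6.58886075e-01]]), 't': array([-0.47358524,  0.23139262,  1.25283308])}
top {'intrinsics': array([[578.31466637,   0.        , 321.59319752],
       [  0.        , 578.31466637, 234.59729404],
       [  0.        ,   0.        ,   1.        ]]), 'R': array([[ 0.01197541, -0.99968006,  0.02227912],
       [-0.99125105, -0.01479745, -0.13115791],
       [ 0.13144562, -0.02051353, -0.99111112]]), 't': array([0.0025514 , 0.49399872, 1.24962426])}
wrist {'intrinsics': array([[374.41588199,   0.        , 319.03065597],
       [  0.        , 374.41588199, 241.2933893 ],
       [  0.        ,   0.        ,   1.        ]]), 'R': array([[ 0.31802614,  0.94808078, -0.00148774],
       [ 0.90178493, -0.30201144,  0.30914889],
       [ 0.2926488 , -0.09965905, -0.95101249]]), 't': array([-0.57469404, -0.04013115,  0.38159611])}
```

View pics/scene0.png

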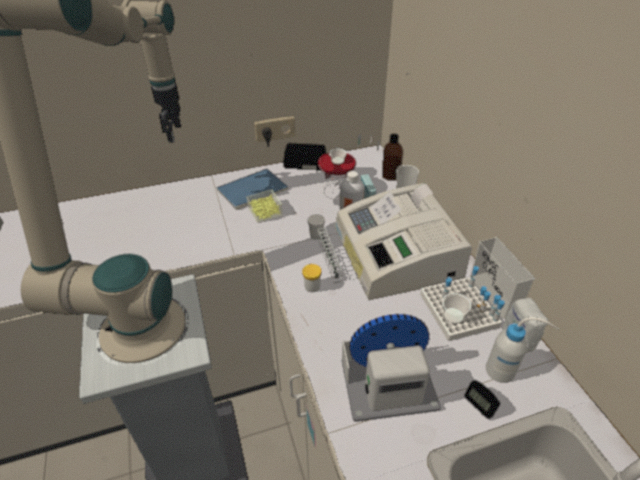

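View pics/top0.png

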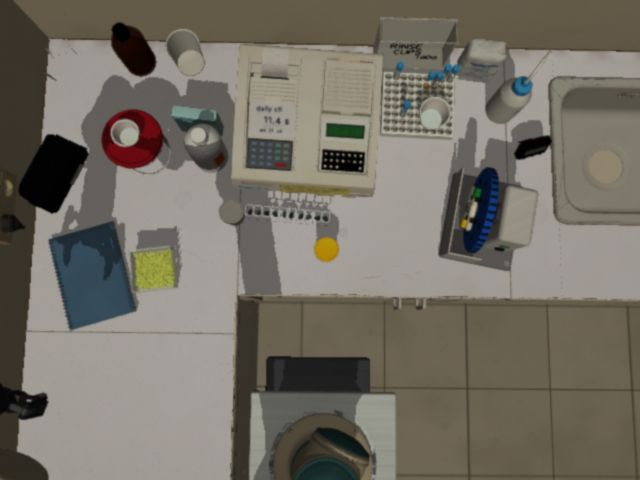

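View pics/wrist0.png

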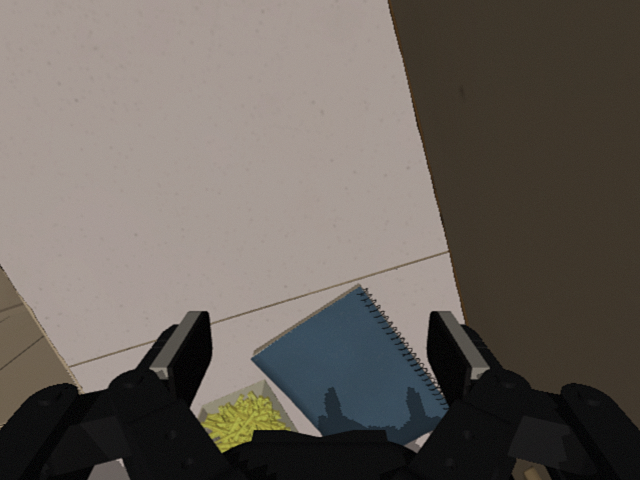

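```bash
python3 - <<'E'
from rig import telemetry, imaging, finder
import cv2,numpy as np
for n in("scene","top"):
    im=imaging.get_image(n)
    for th in("tube_rotator","rotator_disc","red_mark"):
        for r in finder.cut_out(n,th)[:2]:
            print(n,th,r["score"],r["extent"])
            np.save(f"pics/{n}_{th}.npy",r["pixels"]) if r is not None else 0
    c=im[290:430,330:460] if n=="scene" else im[150:290,420:560]
    cv2.imwrite(f"pics/{n}_crop.png",cv2.resize(c,None,fx=4.2,fy=4.2,interpolation=cv2.INTER_CUBIC))
E
```

```text
scene tube_rotator 0.71 [342.3, 313.0, 101.7, 108.9]
scene rotator_disc 0.76 [349.7, 309.4, 82.6, 57.5]
scene red_mark 0.85 [348.1, 317.0, 80.1, 52.3]
top tube_rotator 0.89 [438.8, 167.9, 96.7, 101.9]
top rotator_disc 0.65 [459.9, 165.1, 41.7, 86.0]
top red_mark 0.94 [460.8, 169.6, 37.3, 81.2]
```

View pics/scene_crop.png

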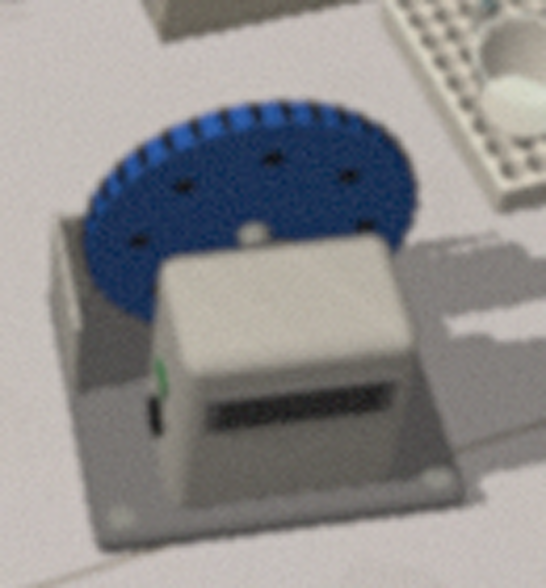

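View pics/top_crop.png

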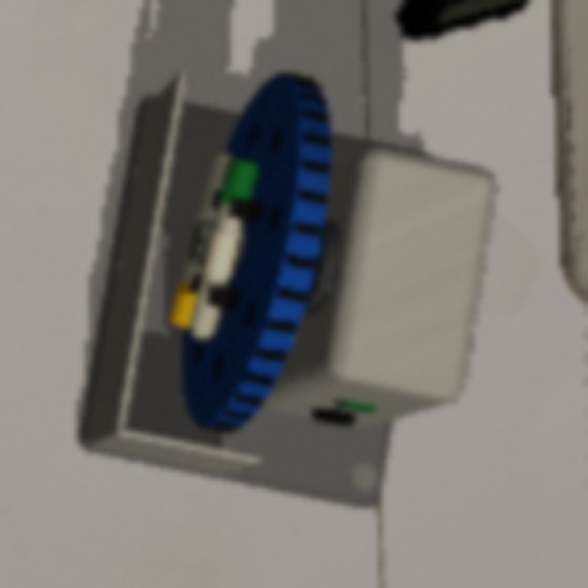

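```bash
cat > h.py <<'E'
import numpy as np,cv2
from rig import imaging
def blue(im):
    b,g,r=[im[...,i].astype(int) for i in range(3)]
    return ((b>r+40)&(b>g+25)|((b>r+22)&(b<110)&(b>g+15))).astype(np.uint8)
def P(cp,X):
    c=X@cp["R"].T+cp["t"]; p=c@cp["intrinsics"].T; return p[:,:2]/p[:,2:]
def disc(v,R=.09,h=.008,n=120):
    x,y,yaw=v; a=np.linspace(0,2*np.pi,n,endpoint=False)
    ex=np.array([np.cos(yaw),np.sin(yaw),0]); ey=np.array([-np.sin(yaw),np.cos(yaw),0])
    c=np.array([x,y,.115])
    ring=c+R*(np.sin(a)[:,None]*ex+np.cos(a)[:,None]*np.array([0,0,1.]))
    return np.vstack([ring+h*ey,ring-h*ey])
E
python3 - <<'E'
from h import *
from scipy.optimize import minimize
d={}
for n in("top","scene"):
    im=imaging.get_image(n); cp=imaging.camera_params(n)
    S=4
    m=blue(im); keep=np.zeros_like(m)
    if n=="top": keep[160:265,455:505]=1
    else: keep[305:380,340:435]=1
    m*=keep
    k,l,st,_=cv2.connectedComponentsWithStats(m); i=1+st[1:,4].argmax(); m=(l==i).astype(np.uint8)
    print(n,st[i])
    cs,_=cv2.findContours(m,cv2.RETR_EXTERNAL,cv2.CHAIN_APPROX_NONE)
    hull=cv2.convexHull(np.vstack(cs))[:,0].astype(float)
    d[n]=(cp,hull,m,im)
def render(poly,S=4):
    h=cv2.convexHull(poly.astype(np.float32))
    z=np.zeros((480*S,640*S),np.uint8); cv2.fillConvexPoly(z,np.round((h[:,0]+.5)*S).astype(np.int32),1); 
    return cv2.resize(z.astype(np.float32),(640,480),interpolation=cv2.INTER_AREA)
tgt={}
for n,(cp,hull,m,im) in d.items():
    z=np.zeros((480,640),np.uint8); cv2.fillConvexPoly(z,hull.astype(np.int32),1); tgt[n]=z.astype(np.float32)
def cost(v,ns=("top","scene")):
    s=0
    for n in ns:
        cp=d[n][0]; r=render(P(cp,disc(v)))
        diff=abs(r-tgt[n])
        if n=="scene": diff=diff[:343]   # upper part only
        s+=diff.sum()
    return s
best=None
for ns in (("top",),("scene",),("top","scene")):
    best=None
    for x0 in(.45,.5,.55):
     for yaw in(-.1,-.3):
      r=minimize(cost,[x0,-.3,yaw],args=(ns,),method="Nelder-Mead",options=dict(initial_simplex=[[x0,-.3,yaw],[x0+.05,-.3,yaw],[x0,-.35,yaw],[x0,-.3,yaw+.15]],xatol=1e-4,fatol=.2))
      if best is None or r.fun<best.fun: best=r
    print(ns,best.x,best.fun)
v=best.x; np.save("v.npy",v)
outs=[]
for n,(cp,hull,m,im) in d.items():
    o=cv2.resize(im,None,fx=4,fy=4,interpolation=cv2.INTER_CUBIC)
    X=disc(v); 
    for s in(X[:120],X[120:]): cv2.polylines(o,[np.round((P(cp,s)+.5)*4).astype(np.int32)],True,(0,255,255),1)
    x,y=(330,290) if n=="scene" else (425,160)
    outs.append(o[y*4:y*4+440,x*4:x*4+400])
cv2.imwrite("pics/fit1.png",np.hstack(outs))
E
```

```text
top [ 464  168   35   84 1421]
scene [ 350  314   79   53 2281]
('top',) [ 0.54120715 -0.32168136 -0.20278524] 175.125
('scene',) [ 0.53882783 -0.32253843 -0.15943087] 41.0625
('top', 'scene') [ 0.53974511 -0.32174154 -0.19300349] 251.625
```

View pics/fit1.png

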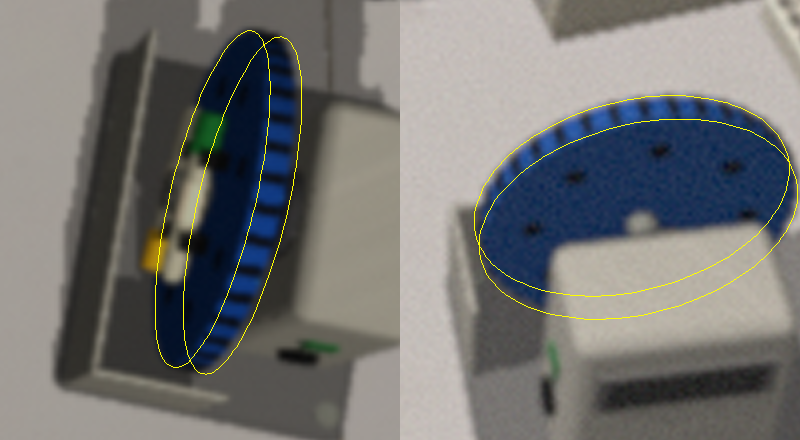

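```bash
python3 - <<'E'
from h import *
cp=imaging.camera_params("top")
def W(u,v,z):
    K=np.linalg.inv(cp["intrinsics"]); d=cp["R"].T@(K@[u,v,1]); o=-cp["R"].T@cp["t"]; return (o+d*(z-o[2])/d[2])
for z,a,b in((.082,(180,75),(118,430)),(.150,(372,152),(332,375)),(.15,(492,185),(460,395)),(.016,(385,500),(422,140)),(0.082,(125,432),(260,462))):
    p,q=[W(420+c[0]/4.2-.5,150+c[1]/4.2-.5,z) for c in(a,b)]
    e=p-q; v=np.array([.5397,-.3217]); c,s=np.cos(-.185),np.sin(-.185)
    R=np.array([[c,s],[-s,c]]); print(z,np.arctan2(e[1],e[0]),R@(p[:2]-v),R@(q[:2]-v))
E
```

```text
0.082 -0.18864115611263285 [0.09308349 0.04522447] [-0.09558723  0.04591146]
0.15 -0.20415564931230917 [ 0.05347409 -0.03859045] [-0.05886722 -0.03643822]
0.15 -0.18540167223546594 [ 0.04905661 -0.09889402] [-0.05614169 -0.09885176]
0.016 3.0078514101151583 [-0.09450386 -0.11536081] [ 0.1039121  -0.10518134]
0.082 1.36500012134069 [-0.09588648  0.04223854] [-0.09734396 -0.02783522]
```

{"api": "arm_command", "payload": {
  "steps": [
    [[0, 0, 0], [0, 0, 50], 100],
    [[0, 0, 0], [0, 0, 30], 100],
    [[0, 0, 0.017], [27, -55, 0], 100],
    [[0, 0, 0.017], [27, -55, 0], 100],
    [[0, 0, 0.017], [27, -55, 0], 100],
    [[0, 0, 0.017], [27, -55, 0], 100],
    [[0, 0, 0.017], [27, -55, 0], 100],
    [[0, 0, 0.017], [27, -55, 0], 100],
    [[0, 0, 0.017], [27, -55, 0], 100],
    [[0, 0, 0.017], [27, -55, 0], 100],
    [[0, 0, 0], [18, -53, 0], 100],
    [[0, 0, 0], [18, -53, 0], 100],
    [[0, 0, 0], [18, -53, 0], 100],
    [[0, 0, 0], [18, -53, 0], 100],
    [[0, 0, 0], [18, -53, 0], 100],
    [[0, 0, 0], [18, -53, 0], 100],
    [[0, 0, 0], [18, -53, 0], 100],
    [[0, 0, 0], [18, -53, 0], 100]
  ],
  "newtons": 25
}}

```text
clock: 2.9
position: [0.5429, -0.3205, 0.3114]
ee_rot: [0.0, 0.093, 0.996, 0.0]
contact_force: [1.3, 0.1, 0.3]
width: 0.0519
```

```bash
cat >> h.py <<'E'
C=np.array([.540,-.322,.115]); YAW=-.19
EX=np.array([np.cos(YAW),np.sin(YAW),0]); EY=np.array([-np.sin(YAW),np.cos(YAW),0])
def rep():
    from rig import telemetry
    from scipy.spatial.transform import Rotation as Ro
    s=telemetry.get_state(); M=Ro.from_quat(np.r_[s["ee_rot"][1:],s["ee_rot"][0]]).as_matrix()
    p=s["position"]; d=p-C
    print("t",s["clock"],"q",s["qpos"].round(3),"pos",(1000*p).round(1),"F",s["contact_force"].round(1),"w",round(s["width"]*1000,1))
    print(" rot frame TCP mm",(1000*np.array([d@EX,d@EY,d[2]])).round(1),"tool z in rot:",[round(float(M[:,2]@e),4) for e in(EX,EY,[0,0,1])],"tool y:",[round(float(M[:,1]@e),4) for e in(EX,EY,[0,0,1])])
    return s,M
def pic(n,f,scale=1,crop=None):
    im=imaging.get_image(n)
    o=im
    if crop: x,y,w,h=crop; o=im[y:y+h,x:x+w]
    o=cv2.resize(o,None,fx=scale,fy=scale,interpolation=cv2.INTER_CUBIC)
    cv2.imwrite("pics/"+f,o); return im
E
python3 - <<'E'
from h import *
rep(); pic("wrist","w1.png")
E
```

```text
t 2.9 q [-0.644  0.331  1.23   0.     1.58  -2.028] pos [ 542.9 -320.5  311.4] F [1.3 0.1 0.3] w 51.9
 rot frame TCP mm [  2.5   2.  196.4] tool z in rot: [0.0005, 0.0002, -1.0] tool y: [-0.0029, 1.0, 0.0002]
```

View pics/w1.png

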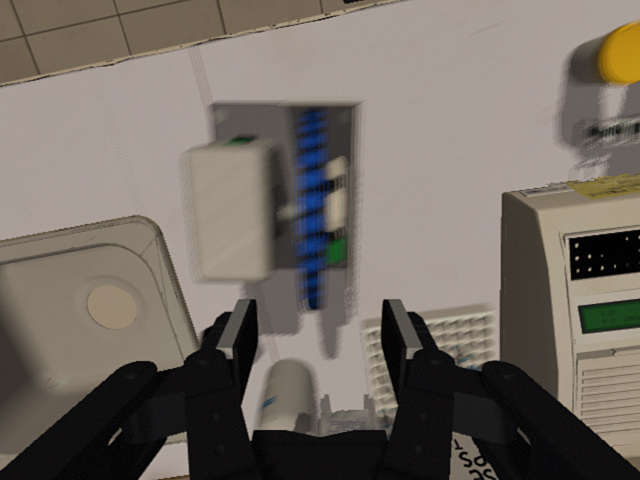

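```bash
python3 - <<'E'
from h import *
rep(); cp=imaging.camera_params("wrist"); im=pic("wrist","x.png")
for dy in(-2,0,2):
    pass
X=disc((.540,-.322,-.19)); o=cv2.resize(im[80:330,180:400],None,fx=3,fy=3,interpolation=cv2.INTER_CUBIC)
for s in(X[:120],X[120:]): cv2.polylines(o,[np.round((P(cp,s)+.5-[180,80])*3).astype(np.int32)],True,(0,255,255),1)
cv2.imwrite("pics/w2.png",o[:600])
E
```

```text
t 2.95 q [-0.649  0.338  1.224 -0.005  1.574 -2.029] pos [ 544.9 -328.5  309.5] F [ 4.6 -6.2  0.3] w 51.9
 rot frame TCP mm [  6.   -5.5 194.5] tool z in rot: [0.0029, -0.0068, -1.0] tool y: [0.0011, 1.0, -0.0068]
```

View pics/w2.png

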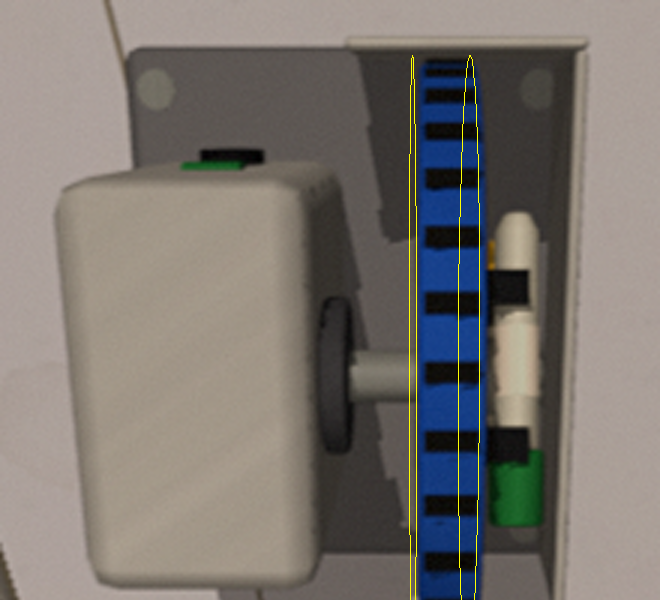

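{"api": "arm_command", "payload": {
  "steps": [
    [[0, 0, 0], [0, 0, 0], 100],
    [[0, 0, 0], [0, 0, 0], 100],
    [[0, 0, 0], [0, 0, 0], 100]
  ]
}}

```text
clock: 3.38
position: [0.5423, -0.3174, 0.3121]
ee_rot: [0.0, 0.093, 0.996, -0.0]
contact_force: [-0.0, 0.3, 0.8]
width: 0.0519
```

```bash
python3 - <<'E'
from h import *
rep(); cp=imaging.camera_params("wrist"); im=pic("wrist","x.png"); rep()
X=disc((.540,-.322,-.19)); o=cv2.resize(im[80:330,180:400],None,fx=3,fy=3,interpolation=cv2.INTER_CUBIC)
for s in(X[:120],X[120:]): cv2.polylines(o,[np.round((P(cp,s)+.5-[180,80])*3).astype(np.int32)],True,(0,255,255),1)
cv2.imwrite("pics/w3.png",o[:600])
E
```

```text
t 3.375 q [-0.64   0.328  1.234  0.     1.579 -2.026] pos [ 542.3 -317.4  312.1] F [-0.   0.3  0.8] w 51.9
 rot frame TCP mm [  1.4   4.9 197.1] tool z in rot: [0.0008, -0.0001, -1.0] tool y: [-0.0045, 1.0, -0.0001]
t 3.425 q [-0.64   0.328  1.234  0.     1.579 -2.026] pos [ 542.3 -317.5  312.1] F [0.5 0.1 0.1] w 51.9
 rot frame TCP mm [  1.4   4.8 197.1] tool z in rot: [0.0008, -0.0002, -1.0] tool y: [-0.0044, 1.0, -0.0002]
```

View pics/w3.png

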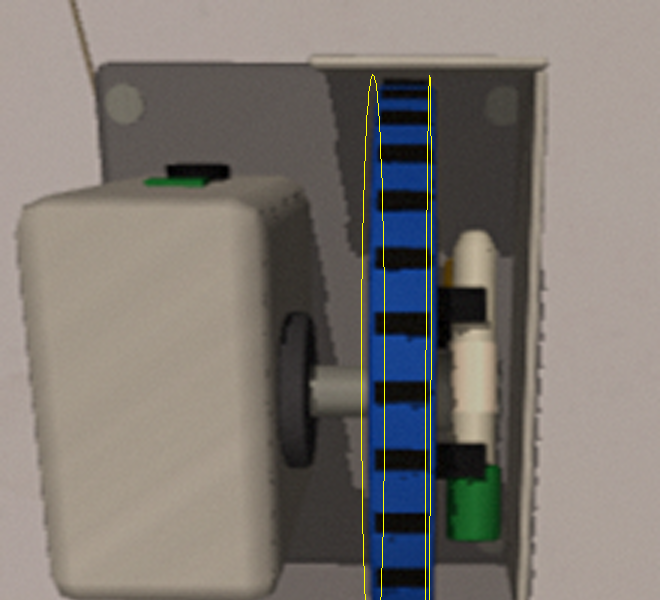

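{"api": "arm_command", "payload": {
  "steps": [
    [[-0.025, -0.129, 0], [-15.4, 2.4, -17.5], 100],
    [[-0.025, -0.129, 0], [-15.4, 2.4, -17.5], 100],
    [[-0.025, -0.129, 0], [-15.4, 2.4, -17.5], 100],
    [[-0.025, -0.129, 0], [-15.4, 2.4, -17.5], 100],
    [[-0.025, -0.129, 0], [-15.4, 2.4, -17.5], 100],
    [[-0.025, -0.129, 0], [-15.4, 2.4, -17.5], 100],
    [[0, 0, 0], [0, 0, 0], 100],
    [[0, 0, 0], [0, 0, 0], 100],
    [[0, 0, 0], [0, 0, 0], 100]
  ]
}}

```text
clock: 4.55
position: [0.4846, -0.278, 0.2457]
ee_rot: [0.34, 0.115, 0.932, -0.052]
contact_force: [1.1, 0.2, -0.1]
width: 0.0517
```

```bash
sed -i 's/C=np.array(.*/C=np.array([.5402,-.3207,.115]); YAW=-.19/' h.py; python3 - <<'E'
from h import *
rep(); pic("wrist","w4.png")
E
```

```text
t 4.55 q [-0.902 -0.034  2.068  0.7    0.629 -2.704] pos [ 484.6 -278.   245.7] F [ 1.1  0.2 -0.1] w 51.7
 rot frame TCP mm [-62.7  31.4 130.7] tool z in rot: [0.6433, -0.0542, -0.7637] tool y: [0.0615, 0.9979, -0.019]
```

View pics/w4.png

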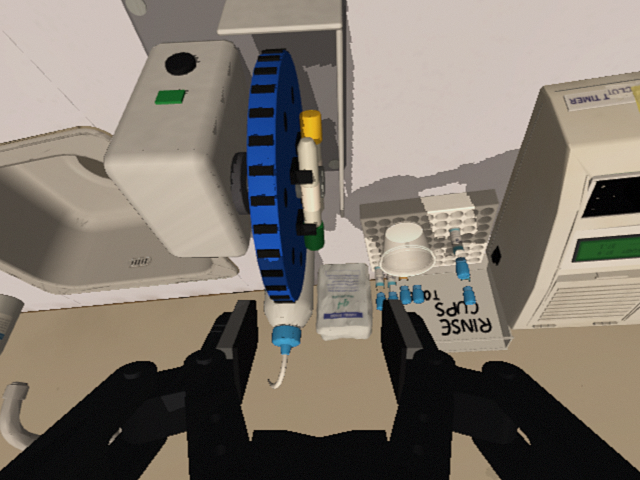

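```bash
cat >> h.py <<'E'
def plan(r,th,flip,dy=0,n=None):
    from scipy.spatial.transform import Rotation as Ro
    s,M=rep()
    th=np.radians(th); rad=np.sin(th)*EX+np.cos(th)*np.array([0,0,1.])
    z=-rad; y=EY*(-1 if flip else 1); x=np.cross(y,z)
    T=np.column_stack([x,y,z]); rv=Ro.from_matrix(T@M.T).as_rotvec()
    p=C+r/1000*rad+dy/1000*EY; d=(p-s["position"])*1000
    k=n or int(np.ceil(max(np.linalg.norm(rv)/.18,np.linalg.norm(d)/60)))
    print("rows",k,"rv",(rv/k).round(4),"d",(d/k).round(2), "tot",rv.round(3),d.round(1))
E
python3 -c "
from h import *
plan(190,0,False)"
```

```text
t 4.6 q [-0.902 -0.034  2.068  0.7    0.629 -2.704] pos [ 484.5 -277.9  245.5] F [-0.3  0.6  0.3] w 52.0
 rot frame TCP mm [-62.8  31.5 130.5] tool z in rot: [0.643, -0.0539, -0.7639] tool y: [0.0617, 0.9979, -0.0185]
rows 4 rv [0.0427 0.1701 0.0132] d [ 13.93 -10.7   14.88] tot [0.171 0.68  0.053] [ 55.7 -42.8  59.5]
```

{"api": "arm_command", "payload": {
  "steps": [
    [[0.043, 0.17, 0.013], [14, -10.7, 15], 100],
    [[0.043, 0.17, 0.013], [14, -10.7, 15], 100],
    [[0.043, 0.17, 0.013], [14, -10.7, 15], 100],
    [[0.043, 0.17, 0.013], [14, -10.7, 15], 100],
    [[0, 0, -0.18], [0, 0, 0], 100],
    [[0, 0, -0.18], [0, 0, 0], 100],
    [[0, 0, -0.18], [0, 0, 0], 100],
    [[0, 0, -0.18], [0, 0, 0], 100],
    [[0, 0, -0.18], [0, 0, 0], 100],
    [[0, 0, -0.18], [0, 0, 0], 100],
    [[0, 0, -0.18], [0, 0, 0], 100],
    [[0, 0, -0.18], [0, 0, 0], 100],
    [[0, 0, -0.18], [0, 0, 0], 100],
    [[0, 0, -0.18], [0, 0, 0], 100],
    [[0, 0, -0.18], [0, 0, 0], 100],
    [[0, 0, -0.18], [0, 0, 0], 100],
    [[0, 0, -0.18], [0, 0, 0], 100],
    [[0, 0, -0.18], [0, 0, 0], 100],
    [[0, 0, -0.18], [0, 0, 0], 100]
  ]
}}

```text
clock: 6.98
position: [0.5397, -0.3149, 0.3005]
ee_rot: [0.008, 0.992, 0.123, -0.021]
contact_force: [-0.1, 0.3, -0.2]
width: 0.052
```

```bash
python3 -c "
from h import *
plan(130,-50,True)"
```

```text
t 6.975 q [-0.616  0.339  1.245 -0.041  1.577  0.709] pos [ 539.7 -314.9  300.5] F [-0.1  0.3 -0.2] w 52.0
 rot frame TCP mm [ -1.6   5.6 185.5] tool z in rot: [-0.0344, -0.0289, -0.999] tool y: [0.4224, -0.9064, 0.0117]
rows 6 rv [ 0.0061 -0.1537 -0.0666] d [-16.21   2.17 -17.  ] tot [ 0.037 -0.922 -0.4  ] [ -97.3   13.  -102. ]
```

{"api": "arm_command", "payload": {
  "steps": [
    [[0.006, -0.154, -0.067], [-16.2, 2.2, -17], 100],
    [[0.006, -0.154, -0.067], [-16.2, 2.2, -17], 100],
    [[0.006, -0.154, -0.067], [-16.2, 2.2, -17], 100],
    [[0.006, -0.154, -0.067], [-16.2, 2.2, -17], 100],
    [[0.006, -0.154, -0.067], [-16.2, 2.2, -17], 100],
    [[0.006, -0.154, -0.067], [-16.2, 2.2, -17], 100],
    [[0, 0, 0], [0, 0, 0], 100],
    [[0, 0, 0], [0, 0, 0], 100]
  ]
}}

```text
clock: 7.98
position: [0.4532, -0.2992, 0.207]
ee_rot: [0.032, 0.918, -0.062, 0.391]
contact_force: [-0.4, -0.4, 1.6]
width: 0.0515
```

```bash
python3 -c "
from h import *
plan(64,-50,True); pic('wrist','w5.png')"
```

```text
t 7.975 q [-1.149  0.035  2.199  1.104  0.748 -0.235] pos [ 453.2 -299.2  207. ] F [-0.4 -0.4  1.6] w 51.5
 rot frame TCP mm [-89.5   4.6  92. ] tool z in rot: [0.7208, 0.0304, -0.6924] tool y: [0.0516, -0.9986, 0.0098]
rows 2 rv [-0.0006 -0.0337 -0.0256] d [ 19.41  -6.1  -25.41] tot [-0.001 -0.067 -0.051] [ 38.8 -12.2 -50.8]
```

View pics/w5.png

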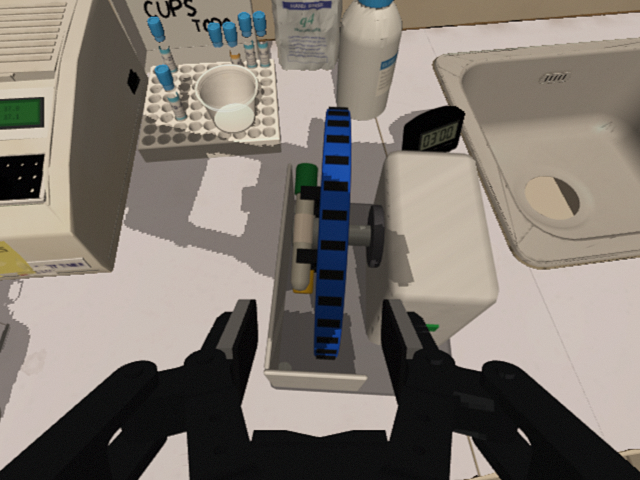

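{"api": "arm_command", "payload": {
  "steps": [
    [[0, -0.023, -0.017], [13, -4, -17], 100],
    [[0, -0.023, -0.017], [13, -4, -17], 100],
    [[0, -0.023, -0.017], [13, -4, -17], 100],
    [[0, 0, 0], [0, 0, 0], 100],
    [[0, 0, 0], [0, 0, 0], 100]
  ]
}}

```text
clock: 8.65
position: [0.4925, -0.3097, 0.156]
ee_rot: [0.039, 0.902, -0.085, 0.422]
contact_force: [-0.7, -1.2, 0.2]
width: 0.0518
```

```bash
python3 -c "
from h import *
plan(64,-50,True)"
```

```text
t 8.65 q [-1.077  0.182  2.284  1.53   0.641 -0.618] pos [ 492.5 -309.7  156. ] F [-0.7 -1.2  0.2] w 51.8
 rot frame TCP mm [-48.9   1.8  41. ] tool z in rot: [0.7676, 0.0032, -0.641] tool y: [0.0027, -1.0, -0.0018]
rows 1 rv [-0.0014  0.0027 -0.0027] d [-0.46 -1.78  0.18] tot [-0.001  0.003 -0.003] [-0.5 -1.8  0.2]
```

```bash
cat >> h.py <<'E'
def arc(a,b,n,r=64):
    t=np.radians(np.linspace(a,b,n+1)); X=r*(np.sin(t)[:,None]*EX+np.cos(t)[:,None]*np.array([0,0,1.]))
    w=(t[1]-t[0])*EY; print([[w.round(4).tolist(),x.round(1).tolist(),255] for x in np.diff(X,axis=0)])
E
python3 -c "
from h import *
arc(-50,35,10)"
```

```text
[[[0.028, 0.1457, 0.0], [6.5, -1.3, 6.8], 255], [[0.028, 0.1457, 0.0], [7.4, -1.4, 5.7], 255], [[0.028, 0.1457, 0.0], [8.2, -1.6, 4.6], 255], [[0.028, 0.1457, 0.0], [8.7, -1.7, 3.3], 255], [[0.028, 0.1457, 0.0], [9.1, -1.8, 1.9], 255], [[0.028, 0.1457, 0.0], [9.3, -1.8, 0.5], 255], [[0.028, 0.1457, 0.0], [9.3, -1.8, -0.9], 255], [[0.028, 0.1457, 0.0], [9.0, -1.7, -2.3], 255], [[0.028, 0.1457, 0.0], [8.6, -1.7, -3.6], 255], [[0.028, 0.1457, 0.0], [8.0, -1.5, -4.9], 255]]
```

{"api": "arm_command", "payload": {
  "steps": [
    [[0, 0, 0], [-0.4, -1.7, 0], 255],
    [[0, 0, 0], [0, 0, 0], 255],
    [[0, 0, 0], [0, 0, 0], 255],
    [[0, 0, 0], [0, 0, 0], 255],
    [[0, 0, 0], [0, 0, 0], 255]
  ]
}}

```text
clock: 9.28
position: [0.491, -0.3115, 0.1557]
ee_rot: [0.039, 0.902, -0.087, 0.422]
contact_force: [-5.5, 0.5, 6.1]
width: 0.0153
```

{"api": "arm_command", "payload": {
  "steps": [
    [[0.028, 0.1457, 0.0], [6.5, -1.3, 6.8], 255],
    [[0.028, 0.1457, 0.0], [7.4, -1.4, 5.7], 255],
    [[0.028, 0.1457, 0.0], [8.2, -1.6, 4.6], 255],
    [[0.028, 0.1457, 0.0], [8.7, -1.7, 3.3], 255],
    [[0.028, 0.1457, 0.0], [9.1, -1.8, 1.9], 255]
  ]
}}

```text
clock: 9.9
position: [0.5284, -0.3179, 0.1741]
ee_rot: [0.005, 0.977, -0.088, 0.193]
contact_force: [-6.1, -14.4, 13.2]
width: 0.0157
```

```bash
python3 -c "
from h import *
rep(); pic('scene','s2.png',4,(330,270,150,150)); pic('top','t2.png',4,(420,150,140,140));rep()"
```

```text
t 9.9 q [-0.799  0.221  1.807  0.33   0.834  0.764] pos [ 528.4 -317.9  174.1] F [ -6.1 -14.4  13.2] w 15.7
 rot frame TCP mm [-12.1   0.5  59.1] tool z in rot: [0.3784, 0.0286, -0.9252] tool y: [0.0151, -0.9996, -0.0247]
t 10.0 q [-0.796  0.224  1.801  0.33   0.835  0.759] pos [ 531.4 -318.3  174.8] F [-20.5 -26.4  30.8] w 15.5
 rot frame TCP mm [-9.1  0.7 59.8] tool z in rot: [0.3796, 0.0293, -0.9247] tool y: [0.0223, -0.9995, -0.0225]
```

View pics/s2.png

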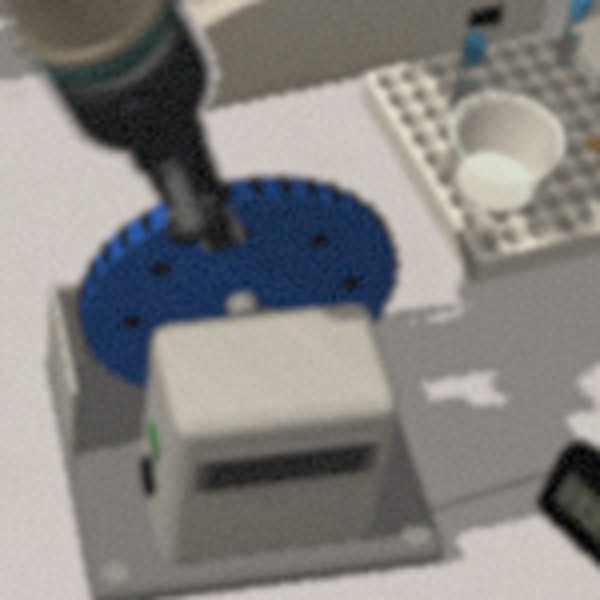

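View pics/t2.png

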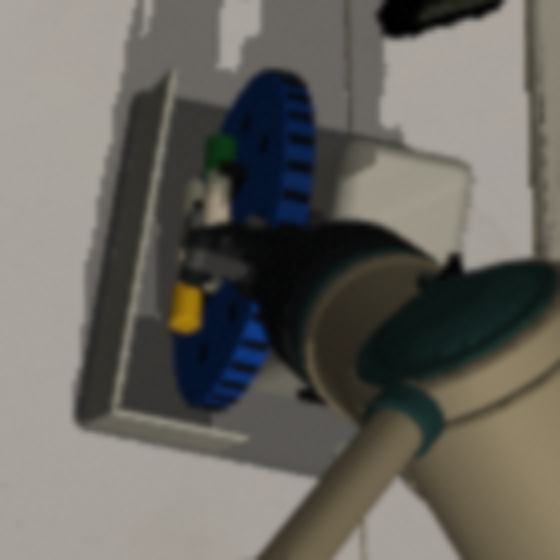

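{"api": "arm_command", "payload": {
  "steps": [
    [[0, 0, 0], [0, 0, 0], 100],
    [[0, 0, 0], [0, 0, 0], 100],
    [[0, 0, 0], [0, 0, 0], 100]
  ]
}}

```text
clock: 10.38
position: [0.5242, -0.2993, 0.1625]
ee_rot: [-0.014, 0.979, -0.086, 0.185]
contact_force: [-0.9, -2.5, 2.1]
width: 0.052
```

```bash
python3 -c "
from h import *
plan(64,-25,True)"
```

```text
t 10.375 q [-0.792  0.227  1.825  0.349  0.85   0.754] pos [ 524.2 -299.3  162.5] F [-0.9 -2.5  2.1] w 52.0
 rot frame TCP mm [-19.8  18.   47.5] tool z in rot: [0.3583, 0.0653, -0.9313] tool y: [0.0258, -0.9979, -0.0601]
rows 1 rv [-0.0712 -0.0566 -0.0279] d [-10.52 -16.28  10.54] tot [-0.071 -0.057 -0.028] [-10.5 -16.3  10.5]
```

{"api": "arm_command", "payload": {
  "steps": [
    [[-0.024, -0.019, -0.009], [-3.5, -5.4, 3.5], 100],
    [[-0.024, -0.019, -0.009], [-3.5, -5.4, 3.5], 100],
    [[-0.024, -0.019, -0.009], [-3.5, -5.4, 3.5], 100],
    [[0, 0, 0], [0, 0, 0], 100],
    [[0, 0, 0], [0, 0, 0], 100]
  ]
}}

```text
clock: 11.0
position: [0.5142, -0.3157, 0.1736]
ee_rot: [0.021, 0.972, -0.092, 0.216]
contact_force: [-0.1, 0.3, 0.2]
width: 0.0518
```

```bash
python3 -c "
from h import *
plan(64,-25,True);arc(-25,0,6);arc(0,40,10);arc(-25,40,13)"
```

```text
t 11.0 q [-0.819  0.182  1.881  0.374  0.751  0.707] pos [ 514.2 -315.7  173.6] F [-0.1  0.3  0.2] w 51.8
 rot frame TCP mm [-26.5   0.   58.6] tool z in rot: [0.4244, -0.0006, -0.9055] tool y: [0.0008, -1.0, 0.0011]
rows 1 rv [ 0.0014  0.0017 -0.0008] d [-0.58  0.1  -0.62] tot [ 0.001  0.002 -0.001] [-0.6  0.1 -0.6]
[[[0.0137, 0.0714, 0.0], [4.2, -0.8, 1.8], 255], [[0.0137, 0.0714, 0.0], [4.3, -0.8, 1.5], 255], [[0.0137, 0.0714, 0.0], [4.4, -0.9, 1.2], 255], [[0.0137, 0.0714, 0.0], [4.5, -0.9, 0.8], 255], [[0.0137, 0.0714, 0.0], [4.5, -0.9, 0.5], 255], [[0.0137, 0.0714, 0.0], [4.6, -0.9, 0.2], 255]]
[[[0.0132, 0.0686, 0.0], [4.4, -0.8, -0.2], 255], [[0.0132, 0.0686, 0.0], [4.4, -0.8, -0.5], 255], [[0.0132, 0.0686, 0.0], [4.3, -0.8, -0.8], 255], [[0.0132, 0.0686, 0.0], [4.3, -0.8, -1.1], 255], [[0.0132, 0.0686, 0.0], [4.2, -0.8, -1.4], 255], [[0.0132, 0.0686, 0.0], [4.1, -0.8, -1.7], 255], [[0.0132, 0.0686, 0.0], [3.9, -0.8, -2.0], 255], [[0.0132, 0.0686, 0.0], [3.8, -0.7, -2.2], 255], [[0.0132, 0.0686, 0.0], [3.6, -0.7, -2.5], 255], [[0.0132, 0.0686, 0.0], [3.5, -0.7, -2.8], 255]]
[[[0.0165, 0.0857, 0.0], [5.1, -1.0, 2.1], 255], [[0.0165, 0.0857, 0.0], [5.2, -1.0, 1.7], 255], [[0.0165, 0.0857, 0.0], [5.4, -1.0, 1.2], 255], [[0.0165, 0.0857, 0.0], [5.4, -1.0, 0.7], 255], [[0.0165, 0.0857, 0.0], [5.5, -1.1, 0.2], 255], [[0.0165, 0.0857, 0.0], [5.5, -1.1, -0.2], 255], [[0.0165, 0.0857, 0.0], [5.4, -1.0, -0.7], 255], [[0.0165, 0.0857, 0.0], [5.4, -1.0, -1.2], 255], [[0.0165, 0.0857, 0.0], [5.2, -1.0, -1.7], 255], [[0.0165, 0.0857, 0.0], [5.1, -1.0, -2.1], 255], [[0.0165, 0.0857, 0.0], [4.9, -0.9, -2.6], 255], [[0.0165, 0.0857, 0.0], [4.6, -0.9, -3.0], 255], [[0.0165, 0.0857, 0.0], [4.3, -0.8, -3.4], 255]]
```

{"api": "arm_command", "payload": {
  "steps": [
    [[0, 0, 0], [0, 0, 0], 255],
    [[0, 0, 0], [0, 0, 0], 255],
    [[0, 0, 0], [0, 0, 0], 255],
    [[0, 0, 0], [0, 0, 0], 255],
    [[0.0137, 0.0714, 0.0], [4.2, -0.8, 1.8], 255],
    [[0.0137, 0.0714, 0.0], [4.3, -0.8, 1.5], 255],
    [[0.0137, 0.0714, 0.0], [4.4, -0.9, 1.2], 255],
    [[0.0137, 0.0714, 0.0], [4.5, -0.9, 0.8], 255],
    [[0.0137, 0.0714, 0.0], [4.5, -0.9, 0.5], 255],
    [[0.0137, 0.0714, 0.0], [4.6, -0.9, 0.2], 255],
    [[0, 0, 0], [0, 0, 0], 255]
  ]
}}

```text
clock: 12.38
position: [0.542, -0.3213, 0.1798]
ee_rot: [0.001, 0.996, -0.094, 0.001]
contact_force: [-0.1, -1.4, 2.4]
width: 0.0156
```

```bash
python3 -c "
from h import *
plan(64,0,True)"
```

```text
t 12.375 q [-6.450e-01  3.880e-01  1.466e+00 -1.000e-03  1.286e+00  1.113e+00] pos [ 542.  -321.3  179.8] F [-0.1 -1.4  2.4] w 15.6
 rot frame TCP mm [ 1.9 -0.3 64.8] tool z in rot: [0.0016, -0.0013, -1.0] tool y: [0.0023, -1.0, 0.0013]
rows 1 rv [ 0.0016  0.0013 -0.0023] d [-1.78  0.65 -0.8 ] tot [ 0.002  0.001 -0.002] [-1.8  0.6 -0.8]
```

Excellent: low force. Continue to +40°.

{"api": "arm_command", "payload": {
  "steps": [
    [[0.0132, 0.0686, 0.0], [4.4, -0.8, -0.2], 255],
    [[0.0132, 0.0686, 0.0], [4.4, -0.8, -0.5], 255],
    [[0.0132, 0.0686, 0.0], [4.3, -0.8, -0.8], 255],
    [[0.0132, 0.0686, 0.0], [4.3, -0.8, -1.1], 255],
    [[0.0132, 0.0686, 0.0], [4.2, -0.8, -1.4], 255],
    [[0.0132, 0.0686, 0.0], [4.1, -0.8, -1.7], 255],
    [[0.0132, 0.0686, 0.0], [3.9, -0.8, -2.0], 255],
    [[0.0132, 0.0686, 0.0], [3.8, -0.7, -2.2], 255],
    [[0.0132, 0.0686, 0.0], [3.6, -0.7, -2.5], 255],
    [[0.0132, 0.0686, 0.0], [3.5, -0.7, -2.8], 255],
    [[0, 0, 0], [0, 0, 0], 255]
  ]
}}

```text
clock: 13.75
position: [0.5828, -0.3293, 0.1642]
ee_rot: [-0.031, 0.936, -0.088, -0.339]
contact_force: [4.2, -2.7, 5.0]
width: 0.0154
```

```bash
python3 -c "
from h import *
plan(64,40,True);pic('scene','s3.png',4,(330,270,150,150)); pic('top','t3.png',4,(420,150,140,140))"
```

```text
t 13.75 q [-0.508  0.862  0.81  -0.24   2.126  1.194] pos [ 582.8 -329.3  164.2] F [ 4.2 -2.7  5. ] w 15.4
 rot frame TCP mm [43.5 -0.4 49.2] tool z in rot: [-0.6404, -0.0024, -0.768] tool y: [0.0023, -1.0, 0.0012]
rows 1 rv [ 0.0017  0.0028 -0.0023] d [-2.21  0.79 -0.14] tot [ 0.002  0.003 -0.002] [-2.2  0.8 -0.1]
```

View pics/s3.png

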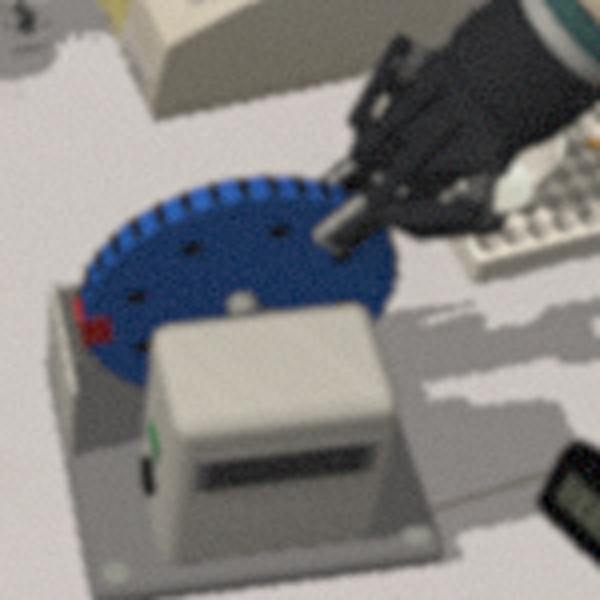

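View pics/t3.png

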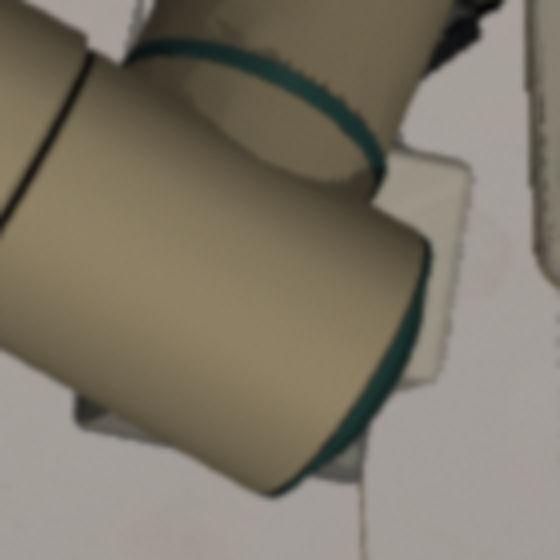

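```bash
cat >> h.py <<'E'
def ang(n):
    im=imaging.get_image(n); cp=imaging.camera_params(n)
    b,g,r=[im[...,i].astype(int) for i in range(3)]
    m=((r>70)&(r>2.2*g)&(r>2.2*b))
    pj=P(cp,C[None])[0]; vv,uu=np.nonzero(m)
    o=-cp["R"].T@cp["t"]; K=np.linalg.inv(cp["intrinsics"])
    side=np.sign((o-C)@EY)
    px=np.stack([uu,vv,np.ones_like(uu)],1).astype(float)
    d=(px@K.T)@cp["R"]
    F=C+side*.008*EY; t=((F-o)@EY)/(d@EY); X=o+d*t[:,None]-C
    x=X@EX; z=X[:,2]; r=np.hypot(x,z); k=(r>.071)&(r<.091)
    q=np.arctan2(x[k],z[k]); 
    if k.sum(): print(n,"face px",k.sum(),"q deg mean",np.degrees(np.angle(np.exp(1j*q).mean())).round(2),"r mean",r[k].mean().round(4),"range",np.degrees([q.min(),q.max()]).round(1))
    # rim: fit 3D cylinder intersections
    dx,dz=d@EX,d[:,2]; ox,oz=(o-C)@EX,(o-C)[2]
    A=dx**2+dz**2;B=ox*dx+oz*dz;Cc=ox**2+oz**2-.09**2; D=B*B-A*Cc; ok=D>0
    t=(-B-np.sqrt(np.where(ok,D,0)))/A; y=((o-C)@EY)+t*(d@EY); ok&=abs(y)<.009
    if ok.sum():
        q=np.arctan2((ox+t*dx)[ok],(oz+t*dz)[ok]); print(n,"rim px",ok.sum(),"q",np.degrees(q.mean()).round(2),"range",np.degrees([q.min(),q.max()]).round(1),"y",y[ok].mean().round(4))
    return im
E
python3 -c "
from h import *
ang('scene'); arc(-25,0,6)"
```

```text
scene face px 26 q deg mean -98.97 r mean 0.0816 range [-104.6  -93.6]
scene rim px 2 q -87.08 range [-87.8 -86.4] y -0.0031
[[[0.0137, 0.0714, 0.0], [4.2, -0.8, 1.8], 255], [[0.0137, 0.0714, 0.0], [4.3, -0.8, 1.5], 255], [[0.0137, 0.0714, 0.0], [4.4, -0.9, 1.2], 255], [[0.0137, 0.0714, 0.0], [4.5, -0.9, 0.8], 255], [[0.0137, 0.0714, 0.0], [4.5, -0.9, 0.5], 255], [[0.0137, 0.0714, 0.0], [4.6, -0.9, 0.2], 255]]
```

```bash
python3 -c "
from h import *
arc(40,-25,10,75)"
```

```text
[[[-0.0214, -0.1114, -0.0], [-6.7, 1.3, 5.1], 255], [[-0.0214, -0.1114, -0.0], [-7.2, 1.4, 4.3], 255], [[-0.0214, -0.1114, -0.0], [-7.6, 1.5, 3.4], 255], [[-0.0214, -0.1114, -0.0], [-8.0, 1.5, 2.5], 255], [[-0.0214, -0.1114, -0.0], [-8.2, 1.6, 1.6], 255], [[-0.0214, -0.1114, -0.0], [-8.3, 1.6, 0.6], 255], [[-0.0214, -0.1114, -0.0], [-8.3, 1.6, -0.3], 255], [[-0.0214, -0.1114, -0.0], [-8.3, 1.6, -1.3], 255], [[-0.0214, -0.1114, -0.0], [-8.1, 1.5, -2.2], 255], [[-0.0214, -0.1114, -0.0], [-7.8, 1.5, -3.2], 255]]
```

{"api": "arm_command", "payload": {
  "steps": [
    [[0, 0, 0], [0, 0, 0], 100],
    [[0, 0, 0], [0, 0, 0], 100],
    [[0, 0, 0], [3, -0.5, 4], 100],
    [[0, 0, 0], [2, -0.5, 4], 100],
    [[0, 0, 0], [0, 0, 0], 100]
  ]
}}

```text
clock: 14.52
position: [0.5866, -0.3297, 0.1727]
ee_rot: [-0.032, 0.936, -0.088, -0.339]
contact_force: [-0.3, -0.1, 0.4]
width: 0.0517
```

```bash
python3 -c "
from h import *
plan(75,40,True); ang('scene')"
```

```text
t 14.525 q [-0.507  0.866  0.782 -0.242  2.151  1.189] pos [ 586.6 -329.7  172.7] F [-0.3 -0.1  0.4] w 51.7
 rot frame TCP mm [47.2 -0.1 57.7] tool z in rot: [-0.641, -0.0009, -0.7675] tool y: [0.0015, -1.0, -0.0001]
rows 1 rv [ 0.0003  0.0023 -0.0015] d [ 0.99 -0.1  -0.22] tot [ 0.     0.002 -0.002] [ 1.  -0.1 -0.2]
scene face px 27 q deg mean -98.76 r mean 0.0813 range [-104.6  -93.3]
scene rim px 3 q -86.43 range [-87.8 -85.1] y -0.0025
```

{"api": "arm_command", "payload": {
  "steps": [
    [[-0.0214, -0.1114, 0], [-6.7, 1.3, 5.1], 100],
    [[-0.0214, -0.1114, 0], [-7.2, 1.4, 4.3], 100],
    [[-0.0214, -0.1114, 0], [-7.6, 1.5, 3.4], 100],
    [[-0.0214, -0.1114, 0], [-8, 1.5, 2.5], 100],
    [[-0.0214, -0.1114, 0], [-8.2, 1.6, 1.6], 100],
    [[-0.0214, -0.1114, 0], [-8.3, 1.6, 0.6], 100],
    [[-0.0214, -0.1114, 0], [-8.3, 1.6, -0.3], 100],
    [[-0.0214, -0.1114, 0], [-8.3, 1.6, -1.3], 100],
    [[-0.0214, -0.1114, 0], [-8.1, 1.5, -2.2], 100],
    [[-0.0214, -0.1114, 0], [-7.8, 1.5, -3.2], 100],
    [[0, 0, 0], [0, 0, 0], 100],
    [[0, 0, 0], [0, 0, 0], 100]
  ]
}}

```text
clock: 16.08
position: [0.5088, -0.3156, 0.184]
ee_rot: [0.022, 0.972, -0.092, 0.216]
contact_force: [-0.4, 0.8, 0.3]
width: 0.0519
```

```bash
python3 -c "
from h import *
plan(64,-25,True)"
```

```text
t 16.075 q [-0.827  0.165  1.874  0.367  0.776  0.711] pos [ 508.8 -315.6  184. ] F [-0.4  0.8  0.3] w 51.9
 rot frame TCP mm [-31.8  -0.9  69. ] tool z in rot: [0.4245, -0.0017, -0.9054] tool y: [0.0009, -1.0, 0.0023]
rows 1 rv [ 0.0027  0.0016 -0.0009] d [ 4.840e+00 -1.000e-02 -1.096e+01] tot [ 0.003  0.002 -0.001] [  4.8  -0.  -11. ]
```

Advance, close, stroke −25→40° in 13 rows.

{"api": "arm_command", "payload": {
  "steps": [
    [[0, 0, 0], [2.4, 0.2, -5.5], 100],
    [[0, 0, 0], [2.4, 0.2, -5.5], 255],
    [[0, 0, 0], [0, 0, 0], 255],
    [[0, 0, 0], [0, 0, 0], 255],
    [[0, 0, 0], [0, 0, 0], 255],
    [[0, 0, 0], [0, 0, 0], 255],
    [[0.0165, 0.0857, 0.0], [5.1, -1.0, 2.1], 255],
    [[0.0165, 0.0857, 0.0], [5.2, -1.0, 1.7], 255],
    [[0.0165, 0.0857, 0.0], [5.4, -1.0, 1.2], 255],
    [[0.0165, 0.0857, 0.0], [5.4, -1.0, 0.7], 255],
    [[0.0165, 0.0857, 0.0], [5.5, -1.1, 0.2], 255],
    [[0.0165, 0.0857, 0.0], [5.5, -1.1, -0.2], 255],
    [[0.0165, 0.0857, 0.0], [5.4, -1.0, -0.7], 255],
    [[0.0165, 0.0857, 0.0], [5.4, -1.0, -1.2], 255],
    [[0.0165, 0.0857, 0.0], [5.2, -1.0, -1.7], 255],
    [[0.0165, 0.0857, 0.0], [5.1, -1.0, -2.1], 255],
    [[0.0165, 0.0857, 0.0], [4.9, -0.9, -2.6], 255],
    [[0.0165, 0.0857, 0.0], [4.6, -0.9, -3.0], 255],
    [[0.0165, 0.0857, 0.0], [4.3, -0.8, -3.4], 255],
    [[0, 0, 0], [0, 0, 0], 255]
  ]
}}

```text
clock: 18.58
position: [0.5811, -0.3289, 0.163]
ee_rot: [-0.03, 0.936, -0.089, -0.34]
contact_force: [3.2, -5.8, 6.9]
width: 0.0155
```

{"api": "arm_command", "payload": {
  "steps": [
    [[0, 0, 0], [0, 0, 0], 100],
    [[0, 0, 0], [0, 0, 0], 100],
    [[0, 0, 0], [3, -0.5, 4], 100],
    [[0, 0, 0], [3, -0.5, 4], 100],
    [[0, 0, 0], [0, 0, 0], 100]
  ]
}}

```text
clock: 19.2
position: [0.5859, -0.3279, 0.1712]
ee_rot: [-0.032, 0.936, -0.088, -0.339]
contact_force: [-0.6, 1.1, -0.6]
width: 0.0518
```

```bash
python3 -c "
from h import *
plan(75,40,True); ang('scene'); ang('wrist');pic('wrist','w6.png')"
```

```text
t 19.2 q [-0.505  0.864  0.789 -0.24   2.146  1.192] pos [ 585.9 -327.9  171.2] F [-0.6  1.1 -0.6] w 51.8
 rot frame TCP mm [46.3  1.5 56.2] tool z in rot: [-0.6411, -0.0005, -0.7675] tool y: [0.0015, -1.0, -0.0005]
rows 1 rv [-0.0001  0.0023 -0.0015] d [ 1.61 -1.88  1.24] tot [-0.     0.002 -0.001] [ 1.6 -1.9  1.2]
scene face px 36 q deg mean -30.46 r mean 0.0838 range [-36.2 -24.4]
scene rim px 49 q -30.35 range [-36.7 -24.3] y -0.0019
```

View pics/w6.png

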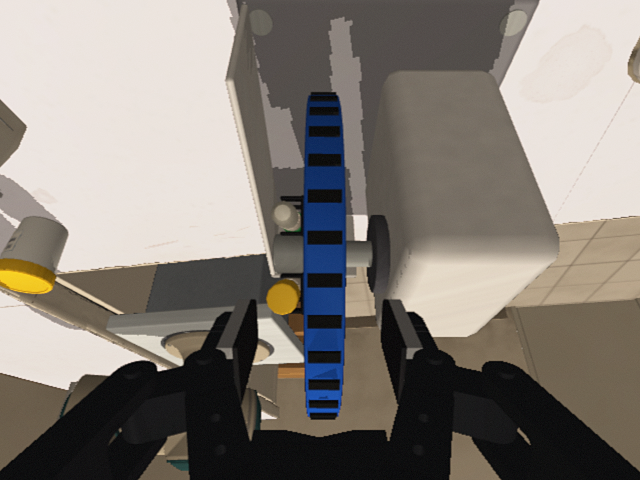

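```bash
python3 -c "
from h import *
arc(40,0,6,75); arc(0,30.4,8,64)"
```

```text
[[[-0.022, -0.1143, -0.0], [-6.9, 1.3, 5.2], 255], [[-0.022, -0.1143, -0.0], [-7.4, 1.4, 4.4], 255], [[-0.022, -0.1143, -0.0], [-7.9, 1.5, 3.5], 255], [[-0.022, -0.1143, -0.0], [-8.2, 1.6, 2.5], 255], [[-0.022, -0.1143, -0.0], [-8.4, 1.6, 1.5], 255], [[-0.022, -0.1143, -0.0], [-8.6, 1.6, 0.5], 255]]
[[[0.0125, 0.0651, 0.0], [4.2, -0.8, -0.1], 255], [[0.0125, 0.0651, 0.0], [4.1, -0.8, -0.4], 255], [[0.0125, 0.0651, 0.0], [4.1, -0.8, -0.7], 255], [[0.0125, 0.0651, 0.0], [4.1, -0.8, -1.0], 255], [[0.0125, 0.0651, 0.0], [4.0, -0.8, -1.2], 255], [[0.0125, 0.0651, 0.0], [3.9, -0.7, -1.5], 255], [[0.0125, 0.0651, 0.0], [3.8, -0.7, -1.8], 255], [[0.0125, 0.0651, 0.0], [3.7, -0.7, -2.0], 255]]
```

{"api": "arm_command", "payload": {
  "steps": [
    [[-0.022, -0.1143, 0], [-5.9, 0, 5.6], 100],
    [[-0.022, -0.1143, 0], [-7, 1, 5], 100],
    [[-0.022, -0.1143, 0], [-7.9, 1.5, 3.5], 100],
    [[-0.022, -0.1143, 0], [-8.2, 1.6, 2.5], 100],
    [[-0.022, -0.1143, 0], [-8.4, 1.6, 1.5], 100],
    [[-0.022, -0.1143, 0], [-8.6, 1.6, 0.5], 100],
    [[0, 0, 0], [0, 0, 0], 100],
    [[0, 0, 0], [0, 0, 0], 100]
  ]
}}

```text
clock: 20.35
position: [0.5404, -0.3211, 0.1898]
ee_rot: [0.0, 0.996, -0.094, 0.001]
contact_force: [0.8, -1.6, -0.2]
width: 0.0518
```

```bash
python3 -c "
from h import *
plan(64,0,True)"
```

```text
t 20.35 q [-0.647  0.379  1.454  0.     1.307  1.113] pos [ 540.4 -321.1  189.8] F [ 0.8 -1.6 -0.2] w 51.8
 rot frame TCP mm [ 0.2 -0.4 74.8] tool z in rot: [0.0018, -0.0008, -1.0] tool y: [0.0014, -1.0, 0.0008]
rows 1 rv [ 0.0012  0.0017 -0.0014] d [ -0.18   0.41 -10.83] tot [ 0.001  0.002 -0.001] [ -0.2   0.4 -10.8]
```

{"api": "arm_command", "payload": {
  "steps": [
    [[0, 0, 0], [0, 0.2, -5.4], 100],
    [[0, 0, 0], [0, 0.2, -5.4], 255],
    [[0, 0, 0], [0, 0, 0], 255],
    [[0, 0, 0], [0, 0, 0], 255],
    [[0, 0, 0], [0, 0, 0], 255],
    [[0, 0, 0], [0, 0, 0], 255],
    [[0.0125, 0.0651, 0.0], [4.2, -0.8, -0.1], 255],
    [[0.0125, 0.0651, 0.0], [4.1, -0.8, -0.4], 255],
    [[0.0125, 0.0651, 0.0], [4.1, -0.8, -0.7], 255],
    [[0.0125, 0.0651, 0.0], [4.1, -0.8, -1.0], 255],
    [[0.0125, 0.0651, 0.0], [4.0, -0.8, -1.2], 255],
    [[0.0125, 0.0651, 0.0], [3.9, -0.7, -1.5], 255],
    [[0.0125, 0.0651, 0.0], [3.8, -0.7, -1.8], 255],
    [[0.0125, 0.0651, 0.0], [3.7, -0.7, -2.0], 255],
    [[0, 0, 0], [0, 0, 0], 255],
    [[0, 0, 0], [0, 0, 0], 255]
  ]
}}

```text
clock: 22.35
position: [0.5708, -0.3269, 0.1699]
ee_rot: [-0.024, 0.961, -0.091, -0.261]
contact_force: [-4.0, -3.3, -5.3]
width: 0.0154
```

```bash
python3 -c "
from h import *
plan(64,30.4,True); ang('scene'); ang('top');pic('scene','s5.png',4,(330,270,150,150))"
```

```text
t 22.35 q [-0.531  0.736  0.976 -0.183  1.928  1.208] pos [ 570.8 -326.9  169.9] F [-4.  -3.3 -5.3] w 15.4
 rot frame TCP mm [31.2 -0.3 54.9] tool z in rot: [-0.5052, -0.0011, -0.863] tool y: [0.001, -1.0, 0.0007]
rows 1 rv [ 0.0009  0.0008 -0.001 ] d [1.2  0.08 0.28] tot [ 0.001  0.001 -0.001] [1.2 0.1 0.3]
scene face px 37 q deg mean 0.22 r mean 0.0843 range [-5.4  6.7]
scene rim px 56 q 0.14 range [-6.5  6.4] y -0.0014
```

View pics/s5.png

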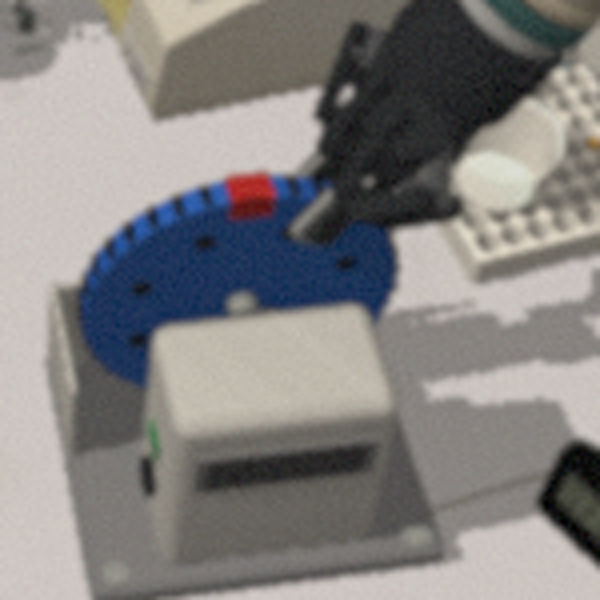

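{"api": "arm_command", "payload": {
  "steps": [
    [[0, 0, 0], [0, 0, 0], 100],
    [[0, 0, 0], [0, 0, 0], 100],
    [[0, 0, 0], [0, 0, 0], 100],
    [[0, 0, 0], [8, -1.5, 14], 100],
    [[0, 0, 0], [12, -2.3, 21], 100],
    [[0, 0, 0], [12, -2.3, 21], 100],
    [[0, 0, 0], [12, -2.3, 21], 100],
    [[0, 0, 0], [0, 0, 20], 100],
    [[-0.02, -0.1, 0], [-12, 2.3, 20], 100],
    [[-0.02, -0.1, 0], [-12, 2.3, 20], 100],
    [[-0.02, -0.1, 0], [-12, 2.3, 10], 100],
    [[-0.02, -0.1, 0], [-20, 3, 0], 100],
    [[-0.02, -0.1, 0], [-20, 3, 0], 100],
    [[0, 0, 0], [0, 0, 0], 100],
    [[0, 0, 0], [0, 0, 0], 100],
    [[0, 0, 0], [0, 0, 0], 100]
  ]
}}

```text
clock: 24.5
position: [0.5408, -0.3222, 0.3166]
ee_rot: [0.001, 0.995, -0.094, -0.01]
contact_force: [-0.1, -0.7, -1.1]
width: 0.0518
```

```bash
python3 -c "
from h import *
rep(); ang('scene'); ang('scene'); ang('top');ang('wrist');pic('wrist','w7.png');pic('scene','s6.png')"
```

```text
t 24.5 q [-0.641  0.339  1.207 -0.012  1.611  1.118] pos [ 540.8 -322.2  316.6] F [-0.1 -0.7 -1.1] w 51.8
 rot frame TCP mm [  0.8  -1.3 201.6] tool z in rot: [-0.0188, -0.004, -0.9998] tool y: [0.0011, -1.0, 0.004]
scene face px 38 q deg mean -0.12 r mean 0.0841 range [-6.9  6.2]
scene rim px 57 q 0.1 range [-6.5  6.4] y -0.0012
scene face px 38 q deg mean 0.24 r mean 0.0841 range [-5.4  6.7]
scene rim px 56 q -0.01 range [-6.5  6.4] y -0.0014
top face px 12 q deg mean -1.1 r mean 0.0869 range [-7.5  5.4]
top rim px 88 q -0.15 range [-7.9  6.3] y 0.0011
wrist face px 20 q deg mean -8.18 r mean 0.074 range [-13.1  -3. ]
wrist rim px 776 q -0.01 range [-7.9  7.5] y 0.0002
```

View pics/w7.png

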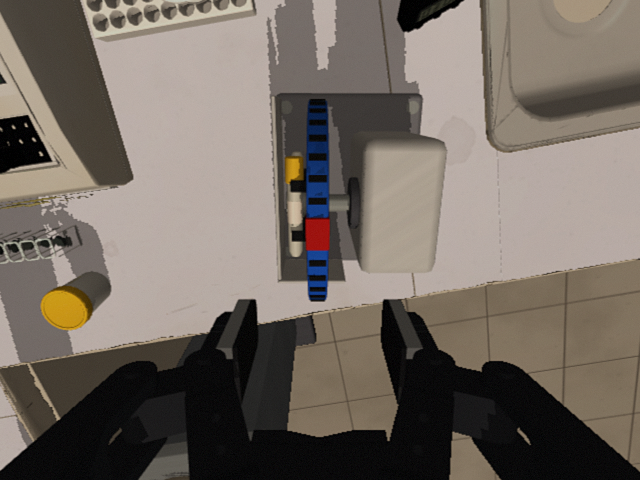

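View pics/s6.png

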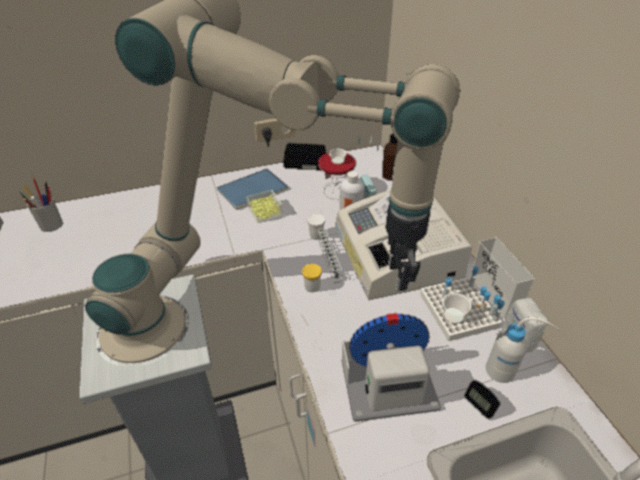

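The red mark is at the top: scene pixel (393,318), wrist pixel (317,234). Three views put it within about 0.2° on the rim. The arm is clear, and the cups and tip box haven't moved.

```bash
python3 -c "
from rig import manip
print(manip.sign_off())"
```

```text
the job is handed in; nothing more can be done
None
```

The red mark is at the very top, straight above the axle, and the disc is at rest. I pinched the rim from above and turned it in several strokes towards +x. I then released it, backed the arm well clear and handed the job in at about 25 s.

**Angle:** on the rim, the scene, top and wrist cameras all put the mark within about 0.2° of the top. Two readings of the mark on the disc's faces disagreed: −1.1° from the top camera and −8° from the wrist camera. I disregarded both because those cameras see the faces nearly edge-on and had few pixels to go on. The scene camera's face reading was within 0.25° of the top.

**Bystanders:** the cups and tip box look unmoved in the last scene picture; I did not measure their positions.

**What went wrong on the way:**
- The last joint reached its range limit (about −2.70) in the first approach, so I turned the gripper half round.
- The first stroke was too fast for the wrist. The tool lagged and the measured force rose to about 45 N, so I opened the gripper, re-aligned and turned more slowly. In the later strokes the readings were all below 10 N.

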